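# Restock the paint drawer of the glass studio

## Robot

A 6-joint arm with a two-finger parallel gripper is mounted at the origin on the work surface. World frame = base frame: x ahead of the robot, y to its left, z up, the work surface at z = 0. Lengths are in mm, angles in degrees, forces in N, time in s.
With the tool pointing down it reaches from about 275 to 750 mm from the base axis. Payload 10.2 kg.
Tool frame: the origin (TCP) lies at the very end of the fingers, on their centre line; the grasp point (between the pads) lies 19 mm behind it; z points along the fingers, y is the line along which they close (so a half turn about z gives the same grasp; the last joint's range is limited). The gripper opens to 85 mm and grips with 20 to 120 N. Pads are 22 mm wide; open, the fingers measure 114 mm over their backs; the gripper's body (76 mm by 85 mm) begins 54 mm behind the grasp point. The pads swing forward as they close: fully open they stand 13 mm farther back than shut.
Start: joints at [-81.899, 17.928, 85.812, -0, 76.261, -12.8], TCP at [187.288, -490.463, 231.294] pointing down, gripper open.
Joint ranges: [-168.41, 168.41], [-55.51, 124.54], [10.69, 146.95], [-70.63, 250.63], [1, 178], [-165.06, 165.06]. Speed limits (degrees/s): [136.94, 136.94, 172.46, 180, 180, 180].

## Interface

Orientations are given as [roll, pitch, yaw] about the fixed x, y, z axes, in that order (R = Rz(yaw) Ry(pitch) Rx(roll)).
In Python, from bench import manip gives the robot as it stands. Calls block until the motion is done:
- manip.movep(position, orientation): joint-space move of the TCP to a pose.
- manip.move_straight(position, orientation=None, max_speed=150, f_stop=None): straight line of the TCP; orientation=None keeps the orientation; max_speed is the mean speed in mm/s. With f_stop (N) it stops when the force on the tool has changed by that much, and returns True; else False.
- manip.goto_joints(angles): joint-space move.
- manip.move_gripper(opening): opening from 0.0 (shut) to 1.0 (fully open); the grip force is fixed at half the most; returns when the fingers have stopped.
- manip.wait(seconds).
- manip.solve_ik(position, orientation): joint angles nearest the present ones, or None.
- manip.state(): the state.
- manip.grab_frame(name): name is "side" or "top" or "wrist"; returns a dict with "frame" (480x640x3 uint8, red, green, blue), "fx", "fy", "cx", "cy" (pixels), "rvec" (rotation vector, rad) and "tvec" (3), from world to camera coordinates, as OpenCV has them; the wrist camera has in their place "mount" (4x4, takes a point from camera to tool coordinates, whose origin is the TCP and whose axes are the flange's). Camera axes: x right, y down, z forward; pixel columns grow to the right and rows downward; lengths in mm; the calibration is good to about 2 mm. A picture is of the moment at which its call begins: read the wrist's pose just before it. There is no depth.
A pose or a line that the arm cannot do raises manip.MotionError and nothing moves.
- manip.close_job(): hands the job in; it is judged then, once.
The state is a dict: "t": time; "joint_positions": joint angles; "joint_velocities": joint speeds; "joint_efforts": joint torques, N m; "ee_pos": TCP position; "tcp_rot": TCP orientation; "contact_force": force on the tool from outside, world axes, zero at the start; "moment": the same for the moment, N m; "gripper_width": opening from 0.0 (shut) to 1.0 (fully open); "finger_force": force on a finger pad.
Only numpy, scipy, OpenCV 4.12 (cv2) and the standard library are available. Lean on these libraries where they do the work, as an engineer would, in place of code of your own. Each camera call takes 0.05 s, during which the arm holds its last target. There are 200 camera calls.

## Task

Press the release button on the drawer unit so that the drawer springs out, and fold both flaps of the carton right back. Then move every jar of glass paint from the carton into the drawer, standing upright, and push the drawer home until it clicks and stays shut. Leave the carton open, and leave the tape, bottle and brush where they are.

Things in the scene. Friction and masses are not known exactly. Their poses are not given: they have to be found in the camera images.
- unit: Plywood drawer unit fixed to the table: 165 mm deep (x), 240 mm wide (y), 92 mm high. Origin on the table, 30 mm in front of the middle of its front edge; the unit lies to +x and the drawer comes out of it towards -x.
- drawer_in (a point): Centre of the inner floor of the wooden drawer, 14.5 mm above the table. The drawer is open on top, inside 126 mm (x, its sliding direction) by 200 mm (y); its side and back walls stand 30 mm above this floor. x points into the drawer unit, z up. Fully out, the whole drawer is uncovered.
- drawer_front (a point): Centre of the outer face of the drawer's front panel (240 mm wide, 84 mm high, 10 mm thick, no handle; the point lies 44.5 mm above the table and 42 mm below the panel's top edge). Axes as drawer_in: pushing along +x shuts the drawer.
- drawer (a joint): How far the drawer is out, m: 0 = shut and latched, 0.130 = fully out. A spring pushes it out (5 N when shut, 2 N when out); a latch holds it shut. To latch it, push the front to about -0.003 (its stop is -0.004), up to about 10 N; let go, it springs back to 0-0.002 and stays. Pushed less far, it comes out again.
- release_top (a point): Centre of the top of the round dark steel release button (30 mm across) on top of the drawer unit, 113 mm above the table, 50 mm behind the unit's front edge. Pressing it straight down lets the latched drawer spring out by itself.
- release (a joint): How far the release button is pressed, m: 0 = up, 0.010 = fully down; the latch lets go at about 0.007. It springs back; fully down takes about 5 N.
- carton_rim (a point): Centre of the opening of the cardboard carton, at the height of its rim, 45 mm above the table. The carton is fixed to the table, 254 mm (x) by 148 mm (y) outside, walls and bottom 4 mm thick. Its two flaps are hinged on the rim along its two long sides, at y = +74 mm and y = -74 mm of this frame, hinge lines along x; no flaps on the other sides.
- flap_l (a joint): Angle of the flap hinged on the carton's +y side, rad: 0 = lying flat shut, 1.57 = upright, 3.14 = folded out level, at most 3.5. 248 mm long (x), 72 mm wide from hinge to free edge, 3 mm thick. A stiff hinge: it stays where it is left (about 0.5 N at the edge moves it).
- flap_r (a joint): The same for the flap hinged on the carton's -y side; it also grows as the flap swings up and outwards.
- flap_l_edge (a point): Middle of the free edge of flap_l.
- flap_r_edge (a point): Middle of the free edge of flap_r.
- jar0_mid (a point): Centre (half-way up) of a small round jar of glass paint, 44 mm across, 55 mm tall, white with a black cap on its top 14 mm (42 mm across), 110 g. Standing in the carton its cap reaches 14 mm above the carton's rim. z is its upright axis. May be absent; three to five jars are present.
- jar1_mid (a point): Centre (half-way up) of a small round jar of glass paint, 44 mm across, 55 mm tall, white with a black cap on its top 14 mm (42 mm across), 110 g. Standing in the carton its cap reaches 14 mm above the carton's rim. z is its upright axis. May be absent; three to five jars are present.
- jar2_mid (a point): Centre (half-way up) of a small round jar of glass paint, 44 mm across, 55 mm tall, white with a black cap on its top 14 mm (42 mm across), 110 g. Standing in the carton its cap reaches 14 mm above the carton's rim. z is its upright axis. May be absent; three to five jars are present.
- jar3_mid (a point): Centre (half-way up) of a small round jar of glass paint, 44 mm across, 55 mm tall, white with a black cap on its top 14 mm (42 mm across), 110 g. Standing in the carton its cap reaches 14 mm above the carton's rim. z is its upright axis. May be absent; three to five jars are present.
- jar4_mid (a point): Centre (half-way up) of a small round jar of glass paint, 44 mm across, 55 mm tall, white with a black cap on its top 14 mm (42 mm across), 110 g. Standing in the carton its cap reaches 14 mm above the carton's rim. z is its upright axis. May be absent; three to five jars are present.
- tape: Bystander: roll of purple masking tape lying flat, 70 mm across, 24 mm high; origin at the centre of its underside.
- flux: Bystander: amber bottle, 54 mm across, 130 mm tall; origin at the centre of its underside.
- brush: Bystander: a flat brush lying on the table along x, about 200 mm long; origin under it.

How it is judged:
By the outcome, as a careful person would: the job done as asked, in the order asked, and still so for the second after the job is handed in, with the robot touching nothing.
Of jar0, jar1, jar2, jar3, jar4 only 3 to 5 are there at a start; the rules pass over those that are not, and their reading is None.
At some moment in a run one of jar0, jar1, jar2, jar3, jar4 may be knocked a few centimetres aside while the robot is not near it.
It also fails if it takes over 210 s, if anything falls off the work surface, if the arm or the gripper's body presses on something with over 40 N, if the wrist force passes 120 N, or if a joint passes its speed limit or range.

## Working session

There is one attempt and no reset: what is moved stays moved. The work goes in short steps, each a Python script; the robot and the scene stay as the last script left them, time stands still between calls to the robot, and variables do not carry over. Pictures are saved under pics/ and viewed, at most 14 in all, crops included, and the job is handed in when it is done.

```bash
mkdir -p pics; ls; cat > h.py <<'E'
import numpy as np, cv2
from bench import manip
from scipy.spatial.transform import Rotation as R
def snap(cam,fn):
    s=manip.state(); f=manip.grab_frame(cam)
    cv2.imwrite('pics/'+fn,f['frame'][:,:,::-1]); 
    if cam=='wrist':
        T=np.eye(4); T[:3,:3]=R.from_euler('xyz',s['tcp_rot'],degrees=True).as_matrix(); T[:3,3]=s['ee_pos']
        M=T@np.array(f['mount'])
    else:
        T=np.eye(4); T[:3,:3]=cv2.Rodrigues(np.array(f['rvec'],float))[0]; T[:3,3]=np.array(f['tvec']).ravel(); M=np.linalg.inv(T)
    np.savez('pics/'+fn+'.npz',M=M,k=[f['fx'],f['fy'],f['cx'],f['cy']]); return f['frame']
def w(fn,u,v,z):
    d=np.load('pics/'+fn+'.npz'); M=d['M']; fx,fy,cx,cy=d['k']
    r=M[:3,:3]@np.array([(u-cx)/fx,(v-cy)/fy,1]); o=M[:3,3]; return np.round(o+r*(z-o[2])/r[2],1)
def proj(fn,p):
    d=np.load('pics/'+fn+'.npz'); q=np.linalg.inv(d['M'])@np.append(p,1); fx,fy,cx,cy=d['k']
    return np.round([fx*q[0]/q[2]+cx,fy*q[1]/q[2]+cy],1)
E
python3 - <<'E'
from h import *
snap('top','t0.png');snap('side','s0.png')
print(manip.state())
for n in('t0.png','s0.png'):print(np.load('pics/'+n+'.npz')['M'].round(2))
E
```

```text
pics
{'t': 0.1, 'joint_positions': array([-8.18972408e+01,  1.79561031e+01,  8.58496990e+01,  4.86845008e-04,
        7.62628898e+01, -1.27994901e+01]), 'joint_velocities': array([-0.01448591, -0.12425826, -0.13398314, -0.04398553,  0.02769035,
        0.04502593]), 'joint_efforts': array([ 2.37765234e-03, -4.12901759e+01, -2.60138941e+01, -2.66509569e-04,
        3.02864966e-03,  3.71300899e-06]), 'ee_pos': array([ 187.26619302, -490.21013426,  230.79324113]), 'tcp_rot': array([-1.79933120e+02, -1.56790295e-02,  2.09021242e+01]), 'contact_force': array([-0.22224827,  1.886413  , -0.4427626 ]), 'moment': array([-0.03316854, -0.01652163,  0.04542607]), 'finger_force': 0.0, 'gripper_width': 0.9997632619243134}
[[ 1.00000e-02 -9.90000e-01  1.10000e-01  4.75610e+02]
 [-1.00000e+00 -1.00000e-02  1.00000e-02 -5.61000e+00]
 [-1.00000e-02 -1.10000e-01 -9.90000e-01  1.20777e+03]
 [ 0.00000e+00  0.00000e+00  0.00000e+00  1.00000e+00]]
[[-9.7000e-01 -1.7000e-01  1.9000e-01  4.2680e+02]
 [-2.6000e-01  6.3000e-01 -7.3000e-01  6.7268e+02]
 [ 0.0000e+00 -7.6000e-01 -6.5000e-01  7.0041e+02]
 [ 0.0000e+00  0.0000e+00  0.0000e+00  1.0000e+00]]
```

View pics/t0.png

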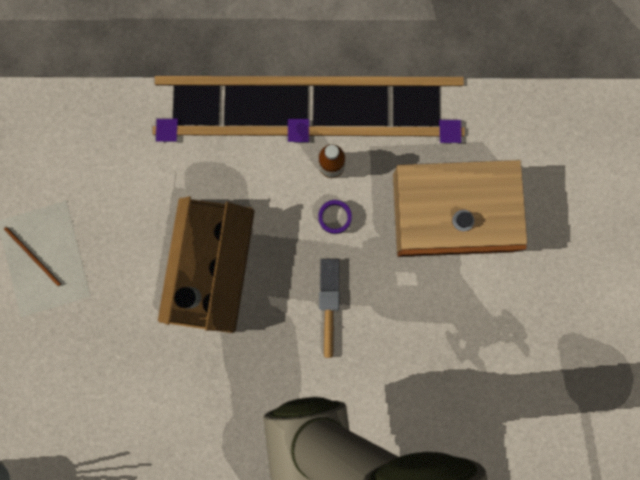

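View pics/s0.png

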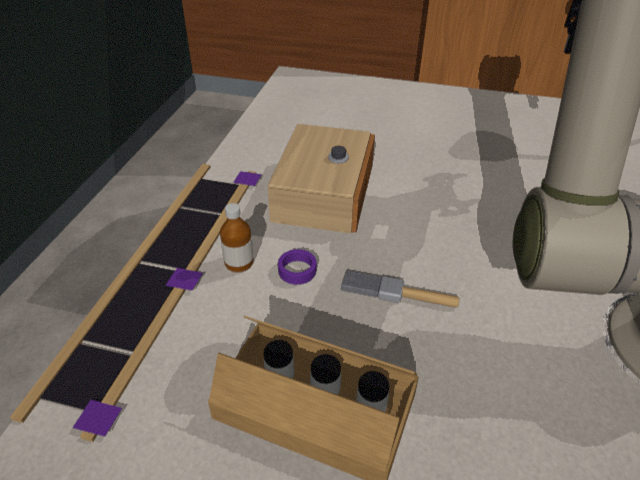

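Top view: carton at about (207,265) with both flaps partly raised, unit at (460,208), button at (464,220), tape (335,216), bottle (332,158), brush (329,305). Side view: three or more jars in the carton, and a rearmost one may be hidden.

```bash
python3 - <<'E'
from h import *
t=cv2.imread('pics/t0.png');s=cv2.imread('pics/s0.png')
a=cv2.resize(t[185:340,150:265],None,fx=3.8,fy=3.8,interpolation=cv2.INTER_CUBIC)
b=cv2.resize(s[310:480,200:425],None,fx=1.55,fy=1.55*1,interpolation=cv2.INTER_CUBIC)
c=np.zeros((600,800,3),np.uint8);c[:a.shape[0],:a.shape[1]]=a;c[:b.shape[0],440:440+b.shape[1]]=b[:,:360]
cv2.imwrite('pics/c0.png',c); print(a.shape,b.shape)
f='t0.png'
print('btn',w(f,464,219,113),'unit top',[w(f,*p,92) for p in((397,167),(520,161),(525,246),(398,250))])
print('tape',w(f,335,216,24),'flux',w(f,332,152,130),'brush',w(f,330,258,10),w(f,328,355,10))
print('k',np.load('pics/t0.png.npz')['k'])
E
```

```text
(589, 437, 3) (264, 349, 3)
btn [ 621.7 -255.7  113. ] unit top [array([ 725.8, -132. ,   92. ]), array([ 739.2, -371. ,   92. ]), array([ 573.3, -376. ,   92. ]), array([ 563.6, -133.2,   92. ])]
tape [637.9 -12.3  24. ] flux [745.4  -5.1 130. ] brush [552.4  -2.7  10. ] [ 3.558e+02 -2.000e-01  1.000e+01]
k [581.8835499  581.8835499  322.98804898 232.69917391]
```

View pics/c0.png

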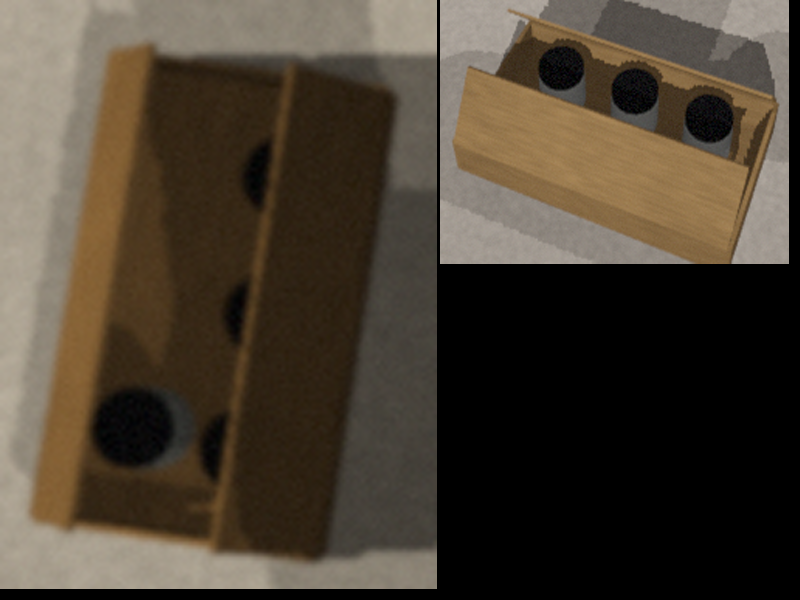

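```bash
python3 - <<'E'
from h import *
f='t0.png'
g=lambda u,v,z:w(f,150+u/3.8,185+v/3.8,z)
hl=[g(152,48,45),g(75,525,45)];hr=[g(393,92,45),g(322,560,45)]
print('hl',*hl,'hr',*hr)
C=sum(hl+hr)/4;x=hl[0]+hr[0]-hl[1]-hr[1];yaw=np.degrees(np.arctan2(x[1],x[0]))
print(C,yaw,[np.linalg.norm(a-b) for a,b in((hl[0],hl[1]),(hr[0],hr[1]),(hl[0],hr[0]),(hl[1],hr[1]))])
ax=np.array([np.cos(np.radians(yaw)),np.sin(np.radians(yaw)),0]);ay=np.array([-ax[1],ax[0],0])
loc=lambda p:((p-C)@ax,(p-C)@ay,p[2]-45)
# free edges for each angle: consistent?
for nm,m,sg in(('L',(71,282),1),('R',(253,305),-1)):
  for th in range(30,175,8):
    z=45+72*np.sin(np.radians(th)); p=g(*m,z); y=sg*(74-72*np.cos(np.radians(th)))
    d=loc(p)[1]-y
    if abs(d)<9: print(nm,th,round(d,1),p)
print('jar',g(132,427,59),loc(g(132,427,59)))
for p in((255,175),(235,313),(212,447)):print(loc(g(*p,59)))
# side view jars cap centres
for p in((561,67),(635,91),(708,118)):
  q=w('s0.png',200+(p[0]-440)/1.55,310+p[1]/1.55,59);print('side',q,loc(q))
E
```

```text
hl [670.4 282.4  45. ] [418.1 314.2  45. ] hr [647.6 152.9  45. ] [401.3 184.5  45. ]
[534.35 233.5   45.  ] -7.24661522457758 [np.float64(254.29614625471612), np.float64(248.3188474522222), np.float64(131.49178681575512), np.float64(130.78352342707393)]
L 86 -1.3 [540.7 300.9 116.8]
R 30 -4.8 [531.9 217.2  81. ]
R 38 -1.0 [531.5 215.5  89.3]
R 46 4.3 [531.1 214.1  96.8]
jar [469.3 282.6  59. ] (np.float64(-70.72389878739232), np.float64(40.502378205615216), np.float64(14.0))
(np.float64(67.60437193772232), np.float64(-2.4922670214290523), np.float64(14.0))
(np.float64(-5.264291090623408), np.float64(-3.391126555170499), np.float64(14.0))
(np.float64(-75.25954025421186), np.float64(-2.3117311099418547), np.float64(14.0))
side [601.5 216.1  59. ] (np.float64(68.80847523981696), np.float64(-8.790690255690532), np.float64(14.0))
side [529.  224.2  59. ] (np.float64(-4.134160955699768), np.float64(-9.900566306649711), np.float64(14.0))
side [460.4 235.2  59. ] (np.float64(-73.57375583936583), np.float64(-7.641658961860892), np.float64(14.0))
```

```bash
cat > car.py <<'E'
from h import *
f='t0.png'
g=lambda u,v,z:w(f,150+u/3.8,185+v/3.8,z)
hl=[g(109,50,45),g(32,517,45)];hr=[g(395,92,45),g(324,560,45)]
C=sum(hl+hr)/4;x=hl[0]+hr[0]-hl[1]-hr[1];yaw=np.degrees(np.arctan2(x[1],x[0]))
ax=np.array([np.cos(np.radians(yaw)),np.sin(np.radians(yaw)),0]);ay=np.array([-ax[1],ax[0],0])
loc=lambda p:np.round(((p-C)@ax,(p-C)@ay,p[2]-45),1)
E
python3 - <<'E'
from car import *
print(C,yaw,[np.linalg.norm(a-b).round() for a,b in((hl[0],hl[1]),(hr[0],hr[1]),(hl[0],hr[0]),(hl[1],hr[1]))])
for nm,m,sg in(('L',(113,287),1),('R',(253,305),-1)):
  for th in range(20,130,5):
    z=45+72*np.sin(np.radians(th)); p=g(*m,z); y=sg*(74-72*np.cos(np.radians(th)))
    d=loc(p)[1]-y
    if abs(d)<9: print(nm,th,round(d,1),p)
for p in((132,427),(255,175),(235,313),(212,447)):print(g(*p,59),loc(g(*p,59)))
for p in((561,67),(635,91),(708,118)):
  q=w('s0.png',200+(p[0]-440)/1.55,310+p[1]/1.55,59);print('side',q,loc(q))
for p in((467,68),(747,163)):
  for z in(100,107,115):
   q=w('s0.png',200+(p[0]-440)/1.55,310+p[1]/1.55,z);print('Lfree',q,loc(q))
for p in((510,12),(776,103)):
  for z in(80,95,110):
   q=w('s0.png',200+(p[0]-440)/1.55,310+p[1]/1.55,z);print('Rfree',q,loc(q))
E
```

```text
[535.025 244.375  45.   ] -7.286428578887051 [np.float64(249.0), np.float64(248.0), np.float64(155.0), np.float64(155.0)]
L 55 6.4 [539.2 283.3 104. ]
L 60 0.2 [539.  282.4 107.4]
L 65 -6.2 [538.8 281.6 110.3]
R 45 -7.3 [531.1 214.2  95.9]
R 50 -3.5 [530.9 213.4 100.2]
R 55 0.6 [530.7 212.6 104. ]
R 60 5.3 [530.6 212.  107.4]
[469.3 282.6  59. ] [-70.   29.6  14. ]
[601.1 222.5  59. ] [ 68.3 -13.3  14. ]
[528.7 230.8  59. ] [ -4.6 -14.3  14. ]
[459.4 240.7  59. ] [-74.5 -13.2  14. ]
side [601.5 216.1  59. ] [ 69.5 -19.6  14. ]
side [529.  224.2  59. ] [ -3.4 -20.8  14. ]
side [460.4 235.2  59. ] [-72.9 -18.6  14. ]
Lfree [668.4 267.2 100. ] [129.4  39.6  55. ]
Lfree [665.6 271.9 107. ] [126.   43.9  62. ]
Lfree [662.3 277.3 115. ] [122.1  48.8  70. ]
Lfree [421.4 295.7 100. ] [-119.2   36.5   55. ]
Lfree [421.5 300.1 107. ] [-119.7   40.9   62. ]
Lfree [421.6 305.1 115. ] [-120.2   45.8   70. ]
Rfree [662.2 182.4  80. ] [134.  -45.3  35. ]
Rfree [656.5 194.2  95. ] [126.9 -34.4  50. ]
Rfree [650.8 206.1 110. ] [119.7 -23.3  65. ]
Rfree [405.5 219.6  80. ] [-125.3  -41.    35. ]
Rfree [406.  230.6  95. ] [-126.2  -30.    50. ]
Rfree [406.5 241.5 110. ] [-127.1  -19.2   65. ]
```

Carton centre is about (535,244), yaw -7.3°, with both flaps at about 60°. Jars are at about (469,283), (601,216), (529,224) and (460,235). The button is at (621,-255). Pressing it next, then folding the flaps.

```bash
cat >> h.py <<'E'
CC=np.array([535,244.]);CY=-7.3
def cl(x,y):
    c,s=np.cos(np.radians(CY)),np.sin(np.radians(CY)); return CC+[c*x-s*y,s*x+c*y]
E
python3 - <<'E'
from h import *
manip.move_gripper(0)
o=[180,0,2.5]
manip.movep([621,-255,200],o)
manip.move_straight([621,-255,125],max_speed=120)
print(manip.move_straight([621,-255,101],max_speed=25,f_stop=12),manip.state()['ee_pos'],manip.state()['contact_force'])
manip.wait(0.3)
manip.move_straight([621,-255,220])
o=[180,0,CY+90]
manip.movep([*cl(0,0),230],o)
for sg in(1,-1):
    manip.move_straight([*cl(0,2*sg),230],max_speed=200)
    manip.move_straight([*cl(0,2*sg),76],max_speed=150)
    manip.move_straight([*cl(0,60*sg),80],max_speed=80)
    for th in (95,110,125,140,155,170,182,192):
        t=np.radians(th); y=74-46*np.cos(t)-9; z=45+46*np.sin(t)-(0 if th<150 else 0)
        manip.move_straight([*cl(0,y*sg),max(z,36)],max_speed=80)
    print(sg,manip.state()['contact_force'])
    p=manip.state()['ee_pos']
    manip.move_straight([p[0],p[1],230],max_speed=200)
manip.movep([400,-100,400],[180,0,0])
print(manip.state()['t']); snap('top','t1.png'); snap('side','s1.png')
E
```

```text
True [ 621.04504863 -255.04873206  103.14109104] [-1.10465399  0.99588817  4.76393795]
1 [2.29709371 1.70800188 3.7403735 ]
-1 [ 0.73175826 -0.26997215 -0.1822725 ]
20.5417
```

View pics/t1.png

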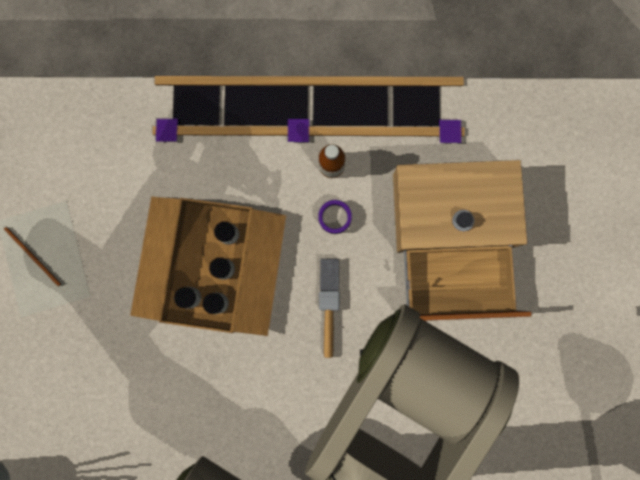

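The drawer is out and both flaps are folded. There are four jars, with caps at about (225,232), (220,268), (186,298) and (214,303). Next: enlarged crops and a wrist view.

```bash
python3 - <<'E'
from h import *
t=cv2.imread('pics/t1.png')
a=cv2.resize(t[190:340,125:290],None,fx=2.4,fy=2.4,interpolation=cv2.INTER_CUBIC)
b=cv2.resize(t[235:330,395:540],None,fx=2.7,fy=2.7,interpolation=cv2.INTER_CUBIC)
c=np.zeros((380,800,3),np.uint8);c[:360,:396]=a;c[:b.shape[0],400:400+b.shape[1]]=b
cv2.imwrite('pics/c1.png',c)
manip.movep([490,240,330],[180,0,CY+90])
manip.move_gripper(1)
snap('wrist','w1.png')
E
```

```text
(no output)
```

View pics/c1.png

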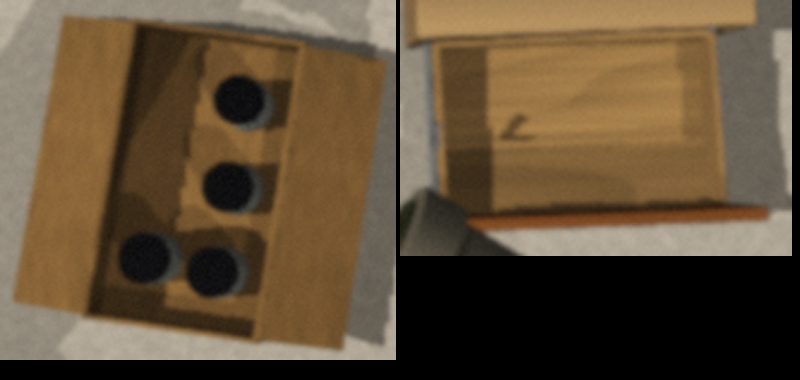

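View pics/w1.png

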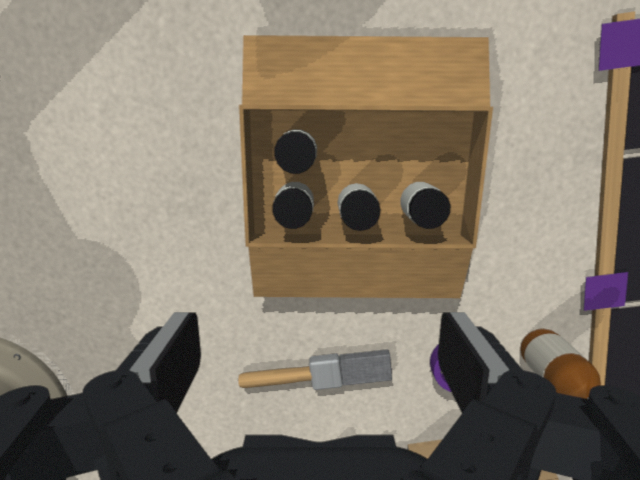

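```bash
python3 - <<'E'
from h import *
for p in((295,152),(293,207),(360,208),(428,207)):print('W',w('w1.png',*p,59))
for p in((240,100),(230,187),(147,258),(215,272)):print('T',w('t1.png',125+p[0]/2.4,190+p[1]/2.4,59))
print('rim',[w('w1.png',*p,45) for p in((241,107),(491,107),(476,245),(250,245))])
g=lambda u,v,z:w('t1.png',395+(u-400)/2.7,235+v/2.7,z)
print('walls back/left..',g(436,40,44.5),g(714,36,44.5))
print('panel top outer edge',g(475,226,86.5),g(768,216,86.5), 'inner', g(768,207,86.5))
print('inner floor corners back',g(447,48,14.5),g(700,43,14.5))
print(manip.state()['t'])
E
```

```text
W [471.  288.1  59. ]
W [461.  233.2  59. ]
W [529.8 223.3  59. ]
W [599.8 215.4  59. ]
T [600.  206.7  59. ]
T [527.8 212.9  59. ]
T [469.  279.6  59. ]
T [458.2 223.3  59. ]
rim [array([422.9, 337.7,  45. ]), array([670.9, 305.9,  45. ]), array([653.4, 162.9,  45. ]), array([406.6, 194.5,  45. ])]
walls back/left.. [ 567.9 -159.3   44.5] [ 572.5 -364.4   44.5]
panel top outer edge [ 433.3 -180.4   86.5] [ 442.3 -386.1   86.5] inner [ 448.6 -386.3   86.5]
inner floor corners back [ 564.2 -171.6   14.5] [ 569.6 -363.    14.5]
22.8167
```

Wrist view: caps at (295,152), (293,207), (360,208) and (428,207). The side view agrees with it, so the top camera is biased by about 8 mm in y. I'll measure the drawer with the wrist camera too.

```bash
python3 - <<'E'
from h import *
manip.movep([460,-262,340],[180,0,2.5])
snap('wrist','w2.png')
E
```

```text
(no output)
```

View pics/w2.png

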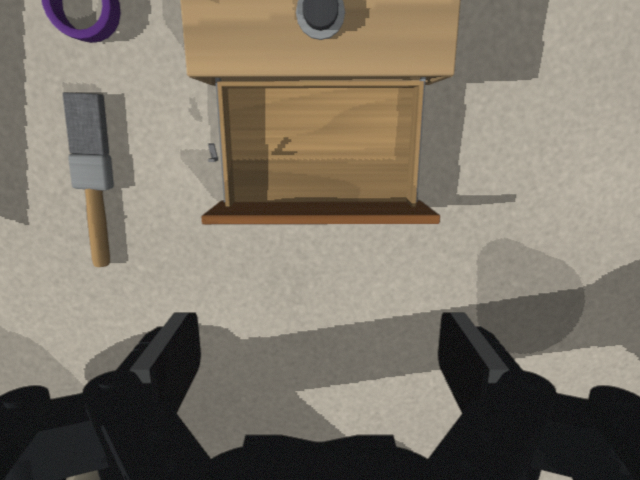

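```bash
python3 - <<'E'
from h import *
f='w2.png'
print('wall tops',[w(f,*p,44.5) for p in((229,87),(416,87),(230,204),(415,204))])
print('floor',[w(f,*p,14.5) for p in((233,91),(412,91))])
print('panel',[w(f,*p,86.5) for p in((202,215),(440,215))],'btn',w(f,321,10,113))
print('unit front',[w(f,*p,92) for p in((190,77),(453,76))])
print(np.load('pics/w2.png.npz')['M'].round(2))
E
```

```text
wall tops [array([ 562.9, -165. ,   44.5]), array([ 571.4, -354. ,   44.5]), array([ 442.7, -164. ,   44.5]), array([ 451.9, -366.5,   44.5])]
floor [array([ 561.1, -163. ,   14.5]), array([ 569.9, -356.7,   14.5])]
panel [array([ 438.8, -144.9,   86.5]), array([ 449.6, -382.2,   86.5])] btn [ 620.  -255.2  113. ]
unit front [array([ 566.3, -140.3,   92. ]), array([ 577.8, -375.6,   92. ])]
[[ 5.0000e-02 -9.6000e-01 -2.8000e-01  5.3149e+02]
 [-1.0000e+00 -4.0000e-02 -1.0000e-02 -2.5753e+02]
 [ 0.0000e+00  2.8000e-01 -9.6000e-01  4.8324e+02]
 [ 0.0000e+00  0.0000e+00  0.0000e+00  1.0000e+00]]
```

Drawer floor centre is about (507,-260.5), yaw 2.6°. The inner panel face fills rows 203–215 and its top edge rows 215–223. Moving the first jar now.

```bash
cat > pp.py <<'E'
from h import *
D=np.array([507,-260.5]);DY=2.6
OC=[180,0,CY+90];OD=[180,0,DY]
def dl(x,y):
    c,s=np.cos(np.radians(DY)),np.sin(np.radians(DY)); return D+[c*x-s*y,s*x+c*y]
def look(fn):
    manip.movep([490,240,330],OC); manip.wait(.2)
    im=snap('wrist',fn)
    m=(im.max(2)<40).astype(np.uint8); m[300:]=0; m[:,:200]=0; m[:,540:]=0
    n,_,st,ce=cv2.connectedComponentsWithStats(cv2.morphologyEx(m,cv2.MORPH_OPEN,np.ones((5,5))))
    out=[w(fn,*ce[i],59)[:2] for i in range(1,n) if st[i,4]>400]
    print('jars',[(o.tolist(),int(st[i+1,4])) for i,o in enumerate(out)]); return out
def grasp(p,z=17,yaw=None,open_=.635):
    o=OC if yaw is None else [180,0,yaw]
    manip.move_gripper(open_)
    manip.movep([*p,150],o); manip.move_straight([*p,80],max_speed=150)
    if manip.move_straight([*p,z],max_speed=80,f_stop=10): print('STOP',manip.state()['ee_pos']); return False
    manip.move_gripper(0); s=manip.state(); print('grip',s['gripper_width'],s['finger_force'])
    manip.move_straight([*p,200],max_speed=200); s=manip.state(); print('held',s['gripper_width'],s['contact_force'])
    return s['finger_force']>3
def place(x,y,z=29):
    q=dl(x,y)
    manip.movep([*q,200],OD); manip.move_straight([*q,z+10],max_speed=150)
    print('touch',manip.move_straight([*q,z-4],max_speed=25,f_stop=5),manip.state()['ee_pos'])
    manip.move_gripper(.63); manip.move_straight([*q,200],max_speed=200)
E
python3 - <<'E'
from pp import *
j=look('w3.png')
p=max(j,key=lambda p:p[0])
if grasp(p): place(27,50)
print(manip.state()['t'],look('w4.png')); snap('top','t4.png')
E
```

```text
jars [([470.7, 287.6], 1274), ([459.9, 231.9], 1186), ([600.9, 213.9], 1224), ([529.5, 220.9], 1168)]
grip 0.4957907730278422 61.089287996292114
held 0.4953411845040016 [-0.87319661 -0.0219766  -2.13456486]
touch True [ 531.85397654 -209.35900267   28.53701623]
jars [([470.6, 287.5], 1250), ([460.1, 231.8], 1164), ([525.5, 204.5], 1151)]
35.4583 [array([470.6, 287.5]), array([460.1, 231.8]), array([525.5, 204.5])]
```

```bash
python3 - <<'E'
from pp import *
ok=True
for k,s in enumerate([(27,-50),(-27,50)]):
    j=look(f'w5{k}.png')
    p=max(j,key=lambda p:p[0])
    if not grasp(p): print('FAIL');break
    place(*s); print(manip.state()['t'])
print(look('w6.png'))
manip.movep([460,-262,340],OD); manip.wait(.2); snap('wrist','w7.png')
E
```

```text
jars [([470.7, 287.6], 1263), ([460.1, 231.8], 1173), ([525.6, 204.4], 1133)]
grip 0.49738689124738844 60.89996337890625
held 0.5022519035184224 [-0.49759021 -0.38625654 -0.40718711]
touch True [ 536.4407568  -309.24756316   28.4386186 ]
46.6583
jars [([470.7, 287.6], 1272), ([460.0, 231.9], 1191)]
grip 0.4945485852559102 60.87061285972595
held 0.4956393446363852 [-0.60062781  0.15683633 -1.25299775]
touch True [ 477.83279283 -211.80765578   28.35017321]
57.5917
jars [([459.9, 231.7], 1174)]
[array([459.9, 231.7])]
```

View pics/w7.png

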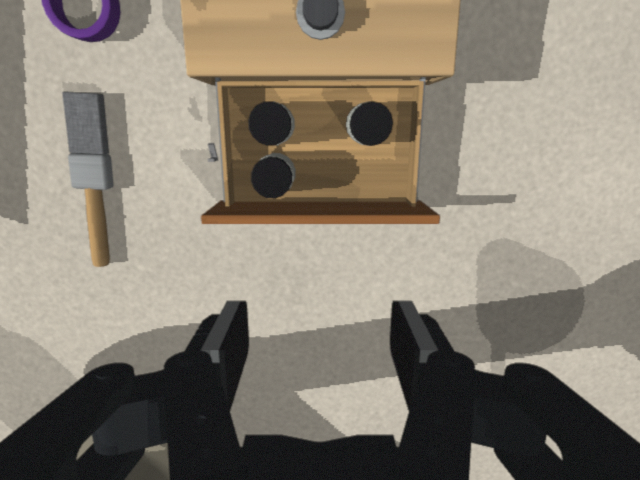

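Three jars stand upright in the drawer, with caps at (270,123), (370,123) and (272,177). Placing the last one.

```bash
python3 - <<'E'
from pp import *
j=look('w8.png')
if grasp(j[0]): place(-27,-50)
print(look('w9.png'))
manip.move_gripper(0)
manip.movep([460,-262,340],OD); manip.wait(.2); snap('wrist','w10.png'); print(manip.state()['t'])
E
```

```text
jars [([459.9, 231.7], 1173)]
grip 0.4960738449986014 60.812190771102905
held 0.49824622755192544 [-0.46026067 -0.33359596 -1.69829879]
touch True [ 482.34933661 -311.69913488   28.34588853]
jars []
[]
77.4083
```

View pics/w10.png

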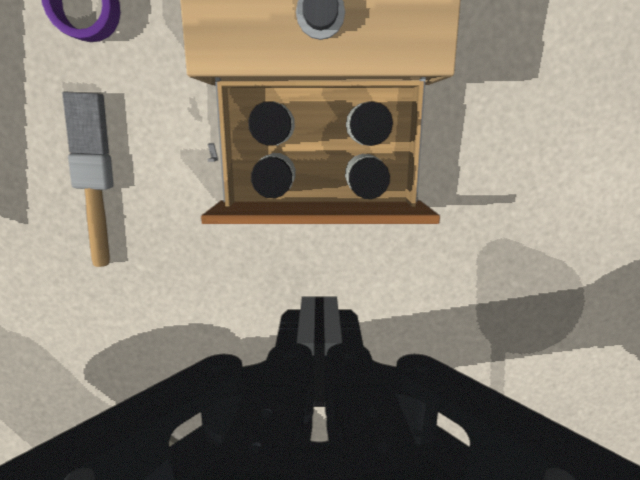

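All four jars are standing in the drawer. Closing it now.

```bash
python3 - <<'E'
from pp import *
q=lambda x,z:[*dl(x,0),z]
manip.movep(q(-125,200),OD); manip.move_straight(q(-125,48),max_speed=120)
# coarse push, then slow to the stop
print(manip.move_straight(q(20,48),max_speed=50,f_stop=14),manip.state()['ee_pos'])
print(manip.move_straight(q(60,48),max_speed=15,f_stop=13),manip.state()['ee_pos'],manip.state()['contact_force'])
manip.wait(.3)
p=manip.state()['ee_pos']
manip.move_straight([p[0]-60,p[1]-3,48],max_speed=40); 
manip.move_straight([p[0]-60,p[1]-3,250],max_speed=150)
manip.movep([400,0,400],[180,0,0]); manip.wait(.5)
print(manip.state()['t']); snap('top','t11.png'); snap('side','s11.png')
a=cv2.imread('pics/t11.png');b=cv2.imread('pics/s11.png')
cv2.imwrite('pics/c11.png',cv2.resize(np.hstack([a[60:400,120:560],b[60:400,180:540]]),(800,340)))
E
```

```text
False [ 527.05326594 -259.42546006   47.93987702]
True [ 558.16263745 -257.96468397   47.71868351] [-4.78510211  0.37041765  5.157639  ]
89.6417
```

View pics/c11.png

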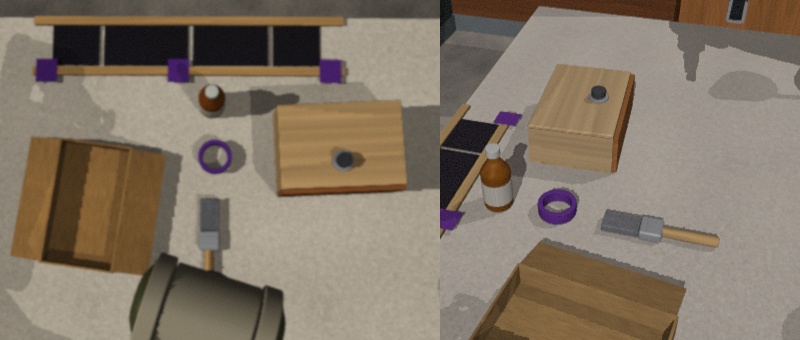

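```bash
python3 -c "
from bench import manip
print(manip.close_job())"
```

```text
the job is handed in; nothing more can be done
None
```

The job is handed in: all four jars that were present stand in the drawer, which is pushed shut and stayed shut, both carton flaps are folded back, and the tape, bottle and brush were left alone.

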